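# Unlatch the lens strap with the spring-bar fork

## Robot

A 7-joint arm with a two-finger parallel gripper is mounted at the origin on the work surface. World frame = base frame: x ahead of the robot, y to its left, z up, the work surface at z = 0. Lengths are in mm, angles in rad, forces in N, time in s.
With the tool pointing down it reaches from about 400 to 875 mm from the base axis. Payload 4.4 kg.
Tool frame: the origin (TCP) lies midway between the tips of the shut fingers; the grasp point (between the pads) lies 19 mm behind it (ctrl.pinch_z is the distance from the TCP to the grasp point, in mm); z points along the fingers, y is the line along which they close (so a half turn about z gives the same grasp; the last joint's range is limited). The gripper opens to 85 mm and grips with 20 to 120 N. Pads are 22 mm wide; open, the fingers measure 114 mm over their backs; the gripper's body (76 mm by 85 mm) begins 54 mm behind the grasp point. The pads swing forward as they close: fully open they stand 13 mm farther back than shut.
Start: joints at [1.105, 0.628, 0.038, 1.517, -0.027, 0.996, -0.02], TCP at [253.03, -598.743, 231.313] pointing down, gripper open.
Joint ranges: [-3.06, 3.06], [-0.37, 2.12], [-1.25, 1.32], [0.18, 2.47], [-1.1, 4.24], [0.23, 1.98], [-2.94, 2.94]. Speed limits (rad/s): [2.57, 2.57, 3.14, 3.14, 3.14, 3.14, 3.14].

## Interface

Orientations are given as [roll, pitch, yaw] about the fixed x, y, z axes, in that order (R = Rz(yaw) Ry(pitch) Rx(roll)).
In Python, from cell import read_state, cams, order, ctrl gives the robot as it stands.
- The arm moves only by the tool move_arm, never from a script. Its argument "targets" is text: rows parted by semicolons, each of 7 numbers parted by spaces: the gripper's target within -1 to 1 (fully open at 1, half-way at 0, shut at -1), then the shift along the tool's x, y, z in cm, then the turn, a rotation vector about the tool's x, y, z in degrees. A call has 1 to 5 rows; each row shifts and turns the commanded pose from where the row before left it, along the tool's axes as they then stand; what a row does not reach is not made up. A row lasts 1/12 s, in which the tool goes at most 41.7 mm and 7.16 degrees, less where a joint would pass 70% of its speed; a pose out of reach is approached as far as the arm can. A call with a gripper value outside its range is refused whole. The fingers move at their own pace and stop on an object; the grip force is fixed at half the most. Time passes only in rows, so rows that do not move let the fingers close. It gives the time, the measured TCP pose, the force, the opening and the grip force at its end, in the units of the state.
- read_state(): the state, without advancing time (a new reading comes with each control period).
- cams.get_image(name): name is "scene" or "top"; returns a dict with "color" (480x640x3 uint8, red, green, blue), "fovy" (degrees; the focal length in pixels is half the picture's height over the tangent of half this angle, whatever the lens; pixels are square), "cx", "cy" (the principal point, pixels), "k1" (the pictures are not rectified: a ray, as slopes to the right and down, at radius r is drawn at 1 + k1 r^2 times it, then the intrinsics apply), "rvec" (rotation vector, rad) and "tvec" (3), from world to camera coordinates, as OpenCV has them. Camera axes: x right, y down, z forward; pixel columns grow to the right and rows downward; lengths in mm; the calibration is good to about 2 mm. A picture is of the moment at which its call begins. There is no depth.
- order.finish_job(): hands the job in; it is judged then, once.
The state is a dict: "clock": time; "qpos": joint angles; "qd": joint speeds; "tau": joint torques, N m; "eef_pos": TCP position; "tool_rot": TCP orientation; "force": force on the tool from outside, world axes, zero at the start; "torque": the same for the moment, N m; "width": finger opening in mm; "gripper_force": force on a finger pad.
Only numpy, scipy, OpenCV 4.12 (cv2) and the standard library are available. Lean on these libraries where they do the work, as an engineer would, in place of code of your own. Each camera call takes 0.05 s, during which the arm holds its last target. There are 200 camera calls.

## Task

Take the forked tool by its blue handle from its wooden stand, set the fork astride the spring pin just outside its red collar, push the collar sideways gently by feel until it bears on its stop and, keeping the pin compressed, lift so that the brass strap comes out from under its keeper and springs open. Then put the tool back fully home in its stand and let go. Open the strap with the fork alone (the gripper must not touch the turntable or what is on it), never force the fork, and leave the lenses and the other instruments as they are.

Things in the scene. Friction and masses are not known exactly. Their poses are not given: they have to be found in the camera images.
- fork_tool_grip (a point): centre of the tool's blue handle, 70 mm above the prong tips. The handle is 16 x 16 mm square and spans 40 to 100 mm above the tips. Axes of the tool: z up along the handle, x the way the two prongs are spaced, y the way they are thin; it looks the same after half a turn
- fork_tool: forked tool, 56 to 112 g, standing prongs down in the stand; origin between the prong tips, axes as its grip. Two steel prongs 5 mm wide (x), 4 mm thick (y), 18 mm long, 12 mm slot between; above, a 22 x 5 mm bridge and a neck; a 34 mm square brass flange 36 to 40 mm above the tips; then the handle. In the stand the flange rests on its top, tips 4 mm over the table
- stand_mouth (a point): centre of the top face, 40 mm above the table, of the stand: a fixed wooden block 64 x 64 x 40 mm with a rectangular hole right through, 30 mm along its x by 14 mm along its y (4 mm of play around the fork). The tool is home with its flange flat on this face, tool x along stand x either way round
- turntable: cast aluminium turntable, locked, 170 mm across, top 30 mm above the table; origin on its axis at table height. Lenses stand 60 mm from the axis at its +x, +y, -x and -y. An apron on its +x side (top also 30 mm high) carries the strap, spring pin and dark steel keeper. Its y axis is the direction of the spring pin
- spring_pin: spring pin in the strap's free end; origin at the centre of its red collar (a plate 24 mm wide, 14 high, 5 thick), 94 mm along the turntable's x and 35 mm along its y, 46 mm above the table. y runs along the 6 mm thick shaft to its tip, 34 mm away. Pushed towards -y the spring resists with 2.5 N at first and 0.25 N more per mm. More than 20 N from the fork is forcing it
- fork_spot (a point): point on the pin's axis 8.5 mm from the collar's centre on the +y side: mid-prong here leaves 4 mm to the collar's face. Free shaft runs from the collar to the keeper, 16 to 28 mm. Come down from above astride the shaft, prongs spaced along the turntable's x, tips about 8 mm below the axis (a plate lies 13 mm below it), then push towards -y
- pin_tip (a point): tip of the pin. It lies under the keeper's lip by 3 to 15 mm, different every time and not measured. After that much travel the tip is clear; 2 mm later the collar meets a rigid stop post and the force jumps above the spring's 4 to 7 N. Then lift, still compressed: the lip's top is 9 mm above the pin's axis (22 mm lifts the fork over the keeper). Eased off sooner, it snaps back
- strap (a joint): angle of the brass strap in rad: 0 latched, 1.25 fully open. It is hinged at 60 mm from the collar on the -y side, swings upward, and its own light spring (1 to 2.5 N at the collar) opens it and keeps it open once the pin is above the keeper's lip; then let the pin out gently and draw the fork up off the shaft
- lens_a: round lens 40 mm across in a chrome rim, standing loose in the turntable's notch on its +x (beside the strap, its foot under the strap's tab) side; its top is 79 mm above the table; origin under its foot. Leave alone
- lens_b: round lens 40 mm across in a chrome rim, standing loose in the turntable's notch on its +y side; its top is 79 mm above the table; origin under its foot. Leave alone
- lens_c: round lens 40 mm across in a chrome rim, standing loose in the turntable's notch on its -x side; its top is 79 mm above the table; origin under its foot. Leave alone
- lens_d: round lens 40 mm across in a chrome rim, standing loose in the turntable's notch on its -y side; its top is 79 mm above the table; origin under its foot. Leave alone
- occluder: bone-coloured plastic paddle lying flat, 155 x 60 x 8 mm, origin near its middle. Leave alone
- lens_measure: brass dial gauge lying flat, 54 mm across, 15 mm high, with three pins; origin under the dial. Leave alone
- penlight: steel penlight 120 x 18 x 18 mm lying down, origin near its middle. Leave alone
- retinoscopy_rack: aluminium lens bar with walnut handle lying along y, 290 x 40 x 18 mm; origin 30 mm from the bar's middle. Leave alone
There are look-alikes about, which are no part of the job. What is shaped like the fork_tool but green is not meant.

How it is judged (in metres and radians):
On the way, in this order (a step that is already met when the one before it is completed fails the run):
1. the fork presses on the spring pin while the strap is still latched (contact force between fork_tool and spring_pin above 2 N and value of joint strap below 0.1 rad), for 0.1 s.
2. the strap has sprung open (value of joint strap above 0.9 rad), for 0.2 s.
At the end, for the whole second after the job is handed in: the strap stands open by more than 0.9 rad, and the tool is back in the stand at rest: upright within 0.12 rad, handle within 10 mm of the stand's centre seen from above, flange within 4 mm of the stand's top, released (value of joint strap above 0.9 rad and horizontal distance between fork_tool_grip and stand_mouth below 0.01 m and z of fork_tool in the frame of stand_mouth below -0.032 m and angle between fork_tool_grip's own z axis and vertical below 0.12 rad and linear speed of fork_tool below 0.02 m/s); the robot touches nothing.
It fails at once if the fork presses on the pin or any part of the turntable with more than 20 N (contact force between fork_tool and turntable above 20 N).
It fails at once if the gripper or arm touches the turntable, strap or pin (contact force between any of the fingers, the arm and turntable above 1 N).
It fails at once if a lens is shifted by more than 10 mm (distance of any of lens_a, lens_b, lens_c, lens_d from where it was at the start of the episode above 0.01 m).
It fails at once if another instrument is shifted by more than 20 mm (distance of any of occluder, lens_measure, penlight, retinoscopy_rack from where it was at the start of the episode above 0.02 m).
It also fails if it takes over 54 s, if anything falls off the work surface, if the arm or the gripper's body presses on something with over 40 N, if the wrist force passes 120 N, or if a joint passes its speed limit or range.

## Working session

There is one attempt and no reset: what is moved stays moved. The work goes in short steps, Python scripts to look and compute and a tool call to move; the robot and the scene stay as the last step left them, time stands still between calls to the robot, and variables do not carry over. Pictures are saved under pics/ and viewed, at most 10 in all, crops included, and the job is handed in when it is done.

Besides the shell and the picture viewer there is one more tool, called after "Request:" as a command line: name --argument value ..., lists and objects as JSON in quotes. move_arm: Moves the arm, as the interface text tells. Its arguments: {"type":"object","properties":{"targets":{"type":"string"}},"required":["targets"]}

```bash
mkdir -p pics
cat > h.py <<'E'
import numpy as np, cv2
from cell import read_state, cams, order, ctrl
def grab(n,tag):
    d=cams.get_image(n); cv2.imwrite(f'pics/{tag}.png',cv2.cvtColor(d['color'],cv2.COLOR_RGB2BGR)); return d
def K(d):
    f=240/np.tan(np.radians(d['fovy'])/2); return np.array([[f,0,d['cx']],[0,f,d['cy']],[0,0,1.]])
def dist(d): return np.array([d['k1'],0,0,0,0.])
def ray(d,uv):
    f=K(d); x=(np.array(uv,float)-[d['cx'],d['cy']])/f[0,0]
    r=x.copy()
    for _ in range(30): r=x/(1+d['k1']*(r@r))
    R=cv2.Rodrigues(np.array(d['rvec'],float))[0]; t=np.array(d['tvec'],float).ravel()
    return -R.T@t, R.T@np.array([r[0],r[1],1])
def onz(d,uv,z):
    c,v=ray(d,uv); return c+v*(z-c[2])/v[2]
def proj(d,P):
    R=cv2.Rodrigues(np.array(d['rvec'],float))[0]; p=R@np.array(P,float)+np.array(d['tvec'],float).ravel()
    x=p[:2]/p[2]; x=x*(1+d['k1']*(x@x)); return x*K(d)[0,0]+[d['cx'],d['cy']]
def tri(d1,u1,d2,u2):
    c1,v1=ray(d1,u1);c2,v2=ray(d2,u2)
    s=np.linalg.lstsq(np.stack([v1,-v2],1),c2-c1,rcond=None)[0]
    a=c1+s[0]*v1;b=c2+s[1]*v2; return (a+b)/2,np.linalg.norm(a-b)
E
python3 - <<'E'
from h import *
for n in('scene','top'):
    d=grab(n,n+'0'); print(n,{k:np.round(v,3) for k,v in d.items() if k!='color'}, ray(d,(320,240))[0])
s=read_state();print(s['clock'],s['eef_pos'],s['tool_rot'],s['width'],s['force'],ctrl.pinch_z)
E
```

```text
scene {'fovy': np.float64(44.58), 'cx': np.float64(318.976), 'cy': np.float64(240.154), 'k1': np.float64(0.027), 'rvec': array([ 1.697,  1.917, -0.738]), 'tvec': array([  28.867, -353.376, 1612.696])} [1334.89015152  138.143659    962.01852541]
top {'fovy': np.float64(50.199), 'cx': np.float64(324.333), 'cy': np.float64(237.869), 'k1': np.float64(0.01), 'rvec': array([ 2.147, -2.119,  0.238]), 'tvec': array([ 11.663, 543.952, 974.83 ])} [ 347.03371968   47.72177266 1060.00196412]
0.1 [ 252.8163036  -598.21300411  230.47499795] [-3.13985373e+00  8.81641808e-06  3.99806753e-01] 85.16918210988814 [ 0.26362053  0.07241673 -0.29700996] 18.700000000000003
```

View pics/scene0.png

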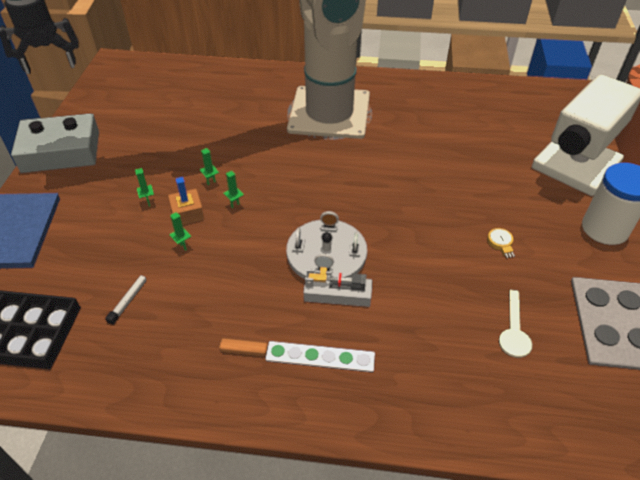

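View pics/top0.png

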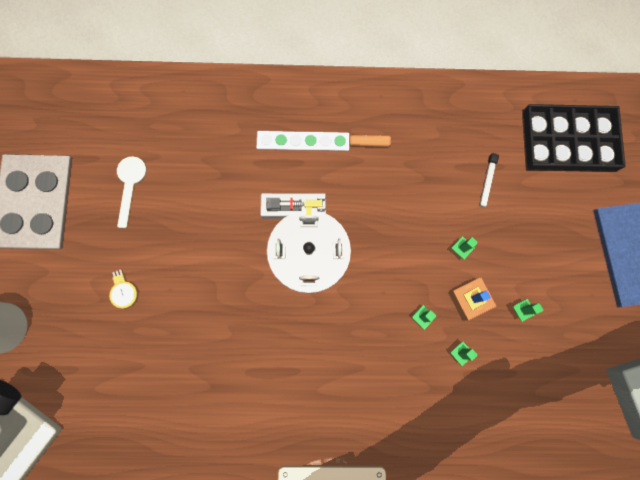

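The top view shows one blue-handled tool in a wooden stand at (480,297). Look-alikes are the green ones at (464,247), (424,317), (527,310) and (463,353). In the scene view the blue tool is at (183,190), and the greens are at (144,183), (208,163), (233,187) and (179,230). I choose the blue one. The collar is red, at top (291,203) and scene (340,280). Next is a close crop to check this.

Run:
```python
from h import *
t=cv2.imread('pics/top0.png');s=cv2.imread('pics/scene0.png')
c=lambda im,x,y,w,h:cv2.resize(im[y:y+h,x:x+w],(400,300),interpolation=cv2.INTER_CUBIC)
o=np.vstack([np.hstack([c(t,250,170,120,90),c(t,420,250,120,90)]),np.hstack([c(s,275,210,120,90),c(s,130,145,120,90)])])
cv2.imwrite('pics/crop0.png',o)
for n,im in(('top',t),('scene',s)):
    hsv=cv2.cvtColor(im,cv2.COLOR_BGR2HSV)
    for nm,lo,hi in(('blue',(105,150,60),(125,255,255)),('red',(172,150,60),(180,255,255)),('red0',(0,200,90),(4,255,255)),('orange',(9,190,130),(16,255,255)),('yellow',(18,130,100),(32,255,255)),('green',(50,150,50),(75,255,255))):
        m=cv2.inRange(hsv,lo,hi);k,l,st,ce=cv2.connectedComponentsWithStats(m)
        print(n,nm,[(tuple(np.round(ce[i],1)),st[i].tolist()) for i in range(1,k) if st[i,4]>7 and 100<ce[i][0]<560][:10])
```

```text
top blue [((np.float64(480.7), np.float64(296.5)), [472, 292, 17, 10, 99])]
top red []
top red0 []
top orange []
top yellow [((np.float64(310.2), np.float64(206.2)), [306, 206, 10, 2, 13]), ((np.float64(127.2), np.float64(293.5)), [110, 275, 27, 34, 92]), ((np.float64(113.9), np.float64(282.5)), [112, 278, 5, 10, 14]), ((np.float64(473.2), np.float64(291.4)), [466, 288, 13, 7, 36]), ((np.float64(468.8), np.float64(304.0)), [466, 299, 7, 11, 11]), ((np.float64(479.0), np.float64(305.4)), [474, 303, 11, 6, 12])]
top green []
scene blue [((np.float64(559.7), np.float64(59.2)), [528, 40, 64, 38, 1968]), ((np.float64(181.5), np.float64(188.1)), [176, 178, 11, 23, 120])]
scene red []
scene red0 []
scene orange []
scene yellow [((np.float64(184.4), np.float64(200.9)), [176, 194, 17, 13, 92]), ((np.float64(501.2), np.float64(244.7)), [488, 230, 25, 23, 160]), ((np.float64(319.3), np.float64(274.7)), [309, 267, 18, 14, 142])]
scene green [((np.float64(207.9), np.float64(165.1)), [201, 149, 17, 29, 227]), ((np.float64(143.0), np.float64(185.0)), [136, 169, 17, 28, 226]), ((np.float64(232.4), np.float64(188.2)), [225, 172, 18, 30, 232]), ((np.float64(178.5), np.float64(229.9)), [171, 214, 19, 31, 281])]
```

View pics/crop0.png

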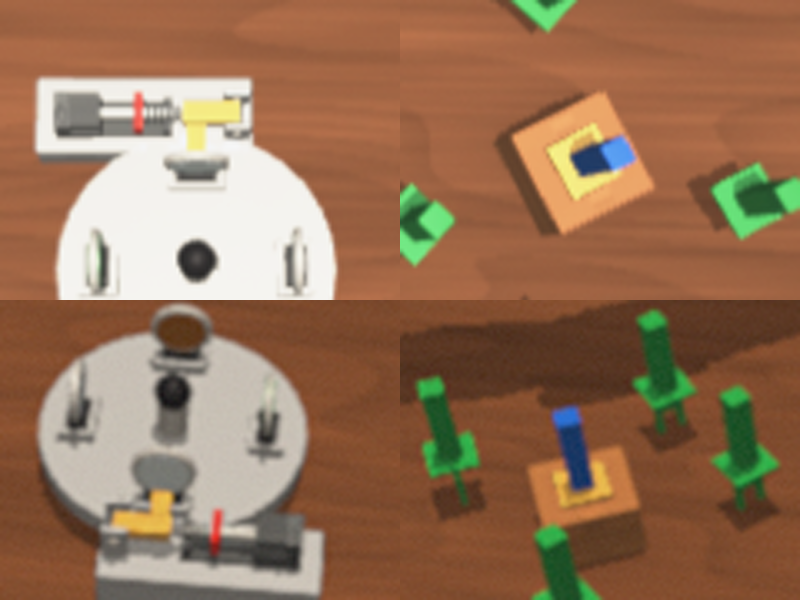

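The crop confirms it: the blue handle with a brass flange stands in the orange block, and the green ones stand free. Collar is at top ≈(291.7,203.6) and scene ≈(339.7,280). Next I measure the stand, handle and turntable geometry.

```bash
cat > m.py <<'E'
from h import *
E
python3 - <<'E'
from h import *
d=cams.get_image('top');e=cams.get_image('scene')
t=cv2.cvtColor(d['color'],cv2.COLOR_RGB2BGR);h=cv2.cvtColor(t,cv2.COLOR_BGR2HSV)
s=cv2.cvtColor(e['color'],cv2.COLOR_RGB2BGR);hs=cv2.cvtColor(s,cv2.COLOR_BGR2HSV)
# stand top
print('hsv wood',h[312,470],h[285,480],'table',h[330,490],'red',h[203,289:295].tolist(),'scene red',hs[280,336:344].tolist(),'green',h[247,464])
m=np.zeros(t.shape[:2],np.uint8);roi=(slice(270,330),slice(445,505))
m[roi]=((h[roi][...,2]>190)).astype(np.uint8)*255
c=max(cv2.findContours(m,0,2)[0],key=cv2.contourArea);r=cv2.minAreaRect(c);b=cv2.boxPoints(r)
P=np.array([onz(d,p,40) for p in b]);print('stand',r,P.mean(0).round(1),[np.linalg.norm(P[i]-P[i-1]).round(1) for i in range(4)],[np.degrees(np.arctan2(*(P[i]-P[i-1])[[1,0]])).round(1) for i in range(4)])
# handle top
print('handle',tri(d,(485.1,295.6),e,(180.1,179.8)),onz(d,(485.1,295.6),104),onz(e,(180.1,179.8),104))
# green blobs, flange approx
for p in((464,247),(424,317),(527,310),(463,353)): print('green',onz(d,p,50).round())
# turntable
m=((h[...,1]<50)&(h[...,2]>150)).astype(np.uint8)*255; m[:180]=0;m[300:]=0;m[:,:240]=0;m[:,380:]=0
c=max(cv2.findContours(m,0,1)[0],key=cv2.contourArea)[:,0,:]
W=np.array([onz(d,p,30) for p in c])[:,:2]
low=W[c[:,1]>232]
A=np.c_[2*low,np.ones(len(low))];q=np.linalg.lstsq(A,(low**2).sum(1),rcond=None)[0];print('disc',q[:2],np.sqrt(q[2]+q[:2]@q[:2]))
up=W[(c[:,1]<200)&(c[:,0]>266)&(c[:,0]<320)];f=cv2.fitLine(up.astype(np.float32),cv2.DIST_HUBER,0,.01,.01).ravel();print('apron edge',f,np.degrees(np.arctan2(f[1],f[0])),len(up))
# collar
for n,(g,u) in {'t':(h,(slice(195,212),slice(283,300))),'s':(hs,(slice(265,295),slice(330,350)))}.items():
    z=g[u];k=((z[...,0]<8)|(z[...,0]>170))&(z[...,1]>110);ys,xs=np.nonzero(k);print(n,xs.mean()+u[1].start,ys.mean()+u[0].start,xs.min()+u[1].start,xs.max()+u[1].start,ys.min()+u[0].start,ys.max()+u[0].start,len(xs))
E
```

```text
hsv wood [ 14 142 236] [ 14 142 236] table [ 11 148 157] red [[13, 15, 242], [3, 90, 243], [2, 153, 244], [3, 98, 244], [16, 14, 235], [23, 15, 198]] scene red [[34, 19, 109], [9, 60, 136], [3, 138, 205], [1, 197, 232], [2, 182, 217], [6, 86, 177], [19, 33, 171], [20, 27, 172]] green [ 65 143  91]
stand ((474.6769714355469, 298.1479797363281), (33.53679656982422, 31.584918975830078), 62.52556610107422) [ 428.4 -283.6   40. ] [np.float64(65.1), np.float64(65.4), np.float64(65.6), np.float64(64.7)] [np.float64(26.0), np.float64(-62.6), np.float64(-154.6), np.float64(117.0)]
handle (array([ 428.02767407, -281.70375227,  102.95147853]), np.float64(2.6332861494529585)) [ 428.12872804 -282.7249339   104.        ] [ 429.4444162  -279.74743143  104.        ]
green [ 530. -263.   50.]
green [ 389. -178.   50.]
green [ 405. -383.   50.]
green [ 321. -252.   50.]
disc [521.24342363  50.10735263] 83.79500941421928
apron edge [ 1.8997198e-02 -9.9981952e-01  6.4000220e+02  8.3817429e+01] -88.91147 68
t 291.0344827586207 204.0344827586207 290 292 198 209 29
s 339.3611111111111 279.44444444444446 338 341 273 286 36
```

Request:
move_arm --targets "0.3 2.85 -2.23 0.5 0 0 -0.36;0.3 2.85 -2.23 0.5 0 0 -0.36;0.3 2.85 -2.23 0.5 0 0 -0.36;0.3 2.85 -2.23 0.5 0 0 -0.36;0.3 2.85 -2.23 0.5 0 0 -0.36"

```text
clock: 0.62
eef_pos: [339.4, -437.9, 206.0]
tool_rot: [-3.142, -0.0, 0.431]
force: [0.7, -0.1, -0.2]
width: 55.4
gripper_force: 0.0
```

Request:
move_arm --targets "0.3 2.85 -2.23 0.5 0 0 -0.36;0.3 2.85 -2.23 0.5 0 0 -0.36;0.3 2.85 -2.23 0.5 0 0 -0.36;0.3 2.85 -2.23 0.5 0 0 -0.36;0.3 2.85 -2.23 0.5 0 0 -0.36"

```text
clock: 1.03
eef_pos: [420.3, -276.0, 181.2]
tool_rot: [3.141, -0.0, 0.463]
force: [0.5, -0.0, 0.1]
width: 55.8
gripper_force: 0.0
```

```bash
cat >> h.py <<'E'
from scipy.spatial.transform import Rotation as Ro
def go(x,y,z,yaw):
    "print tool-frame shift (cm) and turn (deg) from the measured pose to a tool-down pose"
    s=read_state();R=Ro.from_euler('xyz',s['tool_rot']);T=Ro.from_euler('xyz',[np.pi,0,np.radians(yaw)])
    print('t',round(s['clock'],2),'pos',np.round(s['eef_pos'],1),'rpy',np.degrees(s['tool_rot']).round(2),'w',round(s['width'],1),'F',np.round(s['force'],2),'tau',np.round(s['torque'],2))
    print('  shift',(R.inv().apply(np.array([x,y,z])-s['eef_pos'])/10).round(2),'turn',(R.inv()*T).as_rotvec(degrees=True).round(2))
E
python3 -c "
from h import *
go(428.3,-282.3,63,26.5)
d=cams.get_image('top');e=cams.get_image('scene');print(tri(d,(291,203.8),e,(339.4,279.4)))"
```

```text
t 1.03 pos [ 420.3 -276.   181.2] rpy [ 1.7999e+02 -1.0000e-02  2.6510e+01] w 55.8 F [ 0.5  -0.01  0.13] tau [-0.01 -0.   -0.04]
  shift [ 0.44  0.92 11.82] turn [ 0.01 -0.01  0.01]
(array([614.9224858 ,  87.55502437,  44.97329716]), np.float64(0.3831572903204586))
```

Request:
move_arm --targets "0.3 0.44 0.92 0 0 0 0;0.3 0 0 3.9 0 0 0;0.3 0 0 3.9 0 0 0;0.3 0 0 3.0 0 0 0;0.3 0 0 1.0 0 0 0"

```text
clock: 1.55
eef_pos: [425.3, -282.8, 59.7]
tool_rot: [-3.136, 0.004, 0.462]
force: [0.2, -0.6, -0.1]
width: 55.7
gripper_force: 0.0
```

Request:
move_arm --targets "-1 0 0 0 0 0 0;-1 0 0 0 0 0 0;-1 0 0 0 0 0 0;-1 0 0 0 0 0 0;-1 0 0 0 0 0 0"

```text
clock: 1.97
eef_pos: [428.9, -284.6, 65.1]
tool_rot: [3.139, -0.002, 0.463]
force: [0.6, -0.0, 5.9]
width: 15.4
gripper_force: 59.3
```

```bash
python3 -c "
from h import *
go(428.3,-282.3,63,26.5);print(read_state()['gripper_force'])"
```

```text
t 1.97 pos [ 428.9 -284.6   65.1] rpy [ 1.7983e+02 -1.1000e-01  2.6500e+01] w 15.4 F [ 0.6  -0.05  5.88] tau [0.1  0.16 0.  ]
  shift [ 0.05 -0.24  0.21] turn [ 0.17 -0.11  0.  ]
59.26386594772339
```

Request:
move_arm --targets "-1 0 0 -1 0 0 0;-1 0 0 -2.5 0 0 0;-1 0 0 -3.5 0 0 0;-1 0 0 -3 0 0 0;-1 0 0 -1 0 0 0"

```text
clock: 2.38
eef_pos: [429.8, -285.2, 178.4]
tool_rot: [3.135, -0.004, 0.462]
force: [0.1, -0.3, -1.4]
width: 15.6
gripper_force: 58.6
```

Request:
move_arm --targets "-1 0 0 0 0 0 0;-1 0 0 0 0 0 0"

```text
clock: 2.55
eef_pos: [427.7, -283.8, 173.8]
tool_rot: [3.141, -0.001, 0.463]
force: [-0.5, 0.2, -1.0]
width: 15.3
gripper_force: 58.6
```

Run:
```python
from h import *
go(428.3,-282.3,163,26.5)
s=read_state();p=np.array(s['eef_pos'])-[0,0,45]
o=[]
for n in('scene','top'):
    d=grab(n,n+'1');u=proj(d,p).astype(int);print(n,u)
    im=cv2.imread(f'pics/{n}1.png');x,y=max(0,u[0]-40),max(0,u[1]-45)
    o.append(cv2.resize(im[y:y+90,x:x+80],(400,450),interpolation=cv2.INTER_CUBIC))
cv2.imwrite('pics/lift.png',np.hstack(o))
```

```text
t 2.55 pos [ 427.7 -283.8  173.8] rpy [ 1.7994e+02 -4.0000e-02  2.6510e+01] w 15.3 F [-0.49  0.22 -0.97] tau [ 0.05  0.01 -0.08]
  shift [ 0.12 -0.11  1.08] turn [ 0.06 -0.04  0.01]
scene [176 170]
top [490 294]
```

View pics/lift.png

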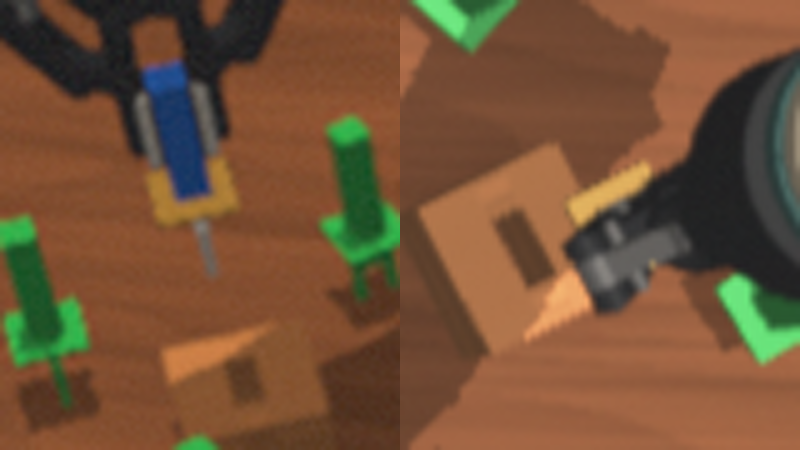

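The crop shows the fork lifted and edge-on to the scene camera, with prong tips near scene (178,180). The stand's slot is at top (474.8,298.6), long along ~27°. So the fingers close along the fork's thin direction, which is the strong way for pushing. Next I work out the transfer.

```bash
cat >> h.py <<'E'
def rows(x,y,z,yaw,n):
    "equal straight-line rows in tool axes, printed as numbers"
    s=read_state();R=Ro.from_euler('xyz',[np.pi,0,s['tool_rot'][2]]);T=Ro.from_euler('xyz',[np.pi,0,np.radians(yaw)])
    rv=(R.inv()*T).as_rotvec(degrees=True)/n; D=(np.array([x,y,z])-s['eef_pos'])/10/n
    for i in range(n): print((R*Ro.from_rotvec(rv*i,degrees=True)).inv().apply(D).round(2),end=' ')
    print('turn/row',rv.round(2))
E
python3 - <<'E'
from h import *
rows(614.6,96.2,180,1.1,14)
d=cams.get_image('top');e=cams.get_image('scene')
print(onz(d,(474.8,298.6),40), proj(e,np.array(read_state()['eef_pos'])-[0,0,61]))
E
```

```text
[ 2.41 -1.83 -0.06] [ 2.35 -1.9  -0.06] [ 2.29 -1.98 -0.06] [ 2.23 -2.05 -0.06] [ 2.16 -2.12 -0.06] [ 2.09 -2.18 -0.06] [ 2.02 -2.25 -0.06] [ 1.95 -2.31 -0.06] [ 1.88 -2.37 -0.06] [ 1.8  -2.43 -0.06] [ 1.72 -2.49 -0.06] [ 1.64 -2.54 -0.06] [ 1.56 -2.59 -0.06] [ 1.48 -2.64 -0.06] turn/row [ 0.   -0.    1.81]
[ 427.29955015 -283.77731802   40.        ] [178.28204951 176.4839447 ]
```

Request:
move_arm --targets "-1 2.41 -1.83 -0.06 0 0 1.81;-1 2.35 -1.9 -0.06 0 0 1.81;-1 2.29 -1.98 -0.06 0 0 1.81;-1 2.23 -2.05 -0.06 0 0 1.81;-1 2.16 -2.12 -0.06 0 0 1.81"

```text
clock: 3.17
eef_pos: [494.5, -146.8, 175.1]
tool_rot: [-3.14, 0.002, 0.303]
force: [-0.0, -0.4, -1.1]
width: 15.1
gripper_force: 58.6
```

Request:
move_arm --targets "-1 2.09 -2.18 -0.06 0 0 1.81;-1 2.02 -2.25 -0.06 0 0 1.81;-1 1.95 -2.31 -0.06 0 0 1.81;-1 1.88 -2.37 -0.06 0 0 1.81;-1 1.8 -2.43 -0.06 0 0 1.81"

```text
clock: 3.58
eef_pos: [561.6, -11.3, 177.9]
tool_rot: [-3.141, 0.003, 0.145]
force: [0.1, 0.2, -1.3]
width: 15.8
gripper_force: 58.6
```

Request:
move_arm --targets "-1 1.72 -2.49 -0.06 0 0 1.81;-1 1.64 -2.54 -0.06 0 0 1.81;-1 1.56 -2.59 -0.06 0 0 1.81;-1 1.48 -2.64 -0.06 0 0 1.81;-1 0 0 0 0 0 0"

```text
clock: 4.0
eef_pos: [616.9, 104.7, 179.9]
tool_rot: [-3.137, -0.001, 0.028]
force: [1.3, 1.6, -2.2]
width: 15.4
gripper_force: 58.7
```

Request:
move_arm --targets "-1 0 0 0 0 0 0;-1 0 0 0 0 0 0"

```text
clock: 4.17
eef_pos: [614.4, 95.1, 180.2]
tool_rot: [3.14, 0.003, 0.021]
force: [-0.1, -0.7, -1.5]
width: 15.1
gripper_force: 58.7
```

Run:
```python
from h import *
go(614.6,96.2,140,1.1)
s=read_state();p=np.array(s['eef_pos'])-[0,0,61]
o=[]
for n in('scene','top'):
    d=grab(n,n+'2');u=proj(d,p).astype(int);print(n,u,'axis pts',[proj(d,q).round(1) for q in((614.8,87.2,46),(614.2,121.2,46))])
    im=cv2.imread(f'pics/{n}2.png');x,y=max(0,u[0]-40),max(0,u[1]-45)
    print(x,y);o.append(cv2.resize(im[y:y+90,x:x+80],(400,450),interpolation=cv2.INTER_CUBIC))
cv2.imwrite('pics/above.png',np.hstack(o))
```

```text
t 4.17 pos [614.4  95.1 180.2] rpy [1.7992e+02 1.6000e-01 1.1900e+00] w 15.1 F [-0.1  -0.74 -1.52] tau [-0.01 -0.    0.04]
  shift [ 0.03 -0.12  4.02] turn [0.08 0.16 0.09]
scene [344 255] axis pts [array([339.1, 279. ]), array([356.3, 280.4])]
304 210
top [285 193] axis pts [array([291.1, 203.7]), array([274.3, 203.7])]
245 148
```

View pics/above.png

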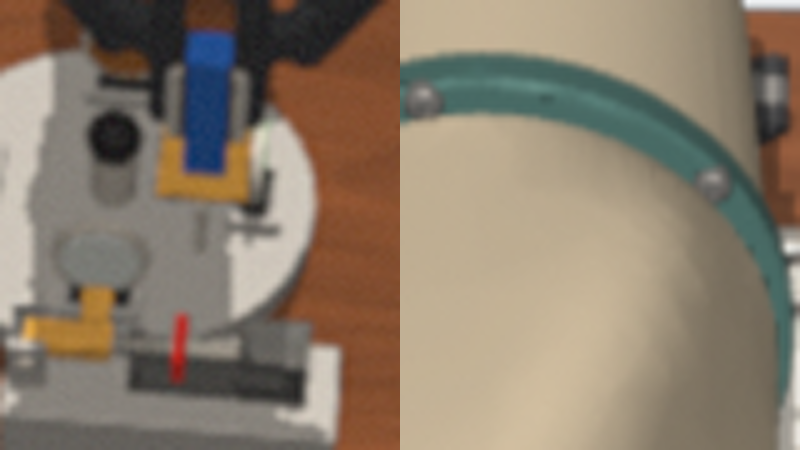

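Run:
```python
from h import *
d=cams.get_image('scene');h=cv2.cvtColor(d['color'],cv2.COLOR_RGB2HSV)
s=read_state();p=np.array(s['eef_pos']);print(p)
for nm,lo,hi in(('brass',(12,150,90),(30,255,255)),('blue',(105,150,60),(125,255,255))):
    m=cv2.inRange(h[200:255,320:370].copy(),lo,hi);k,l,st,ce=cv2.connectedComponentsWithStats(m)
    i=1+st[1:,4].argmax();print(nm,st[i]+[320,200,0,0,0],ce[i]+[320,200])
R=Ro.from_euler('z',s['tool_rot'][2])
pt=lambda v:proj(d,p+R.apply(v)-[0,0,61]).round(1)
print('flange',[pt((a,b,z)) for a,b,z in((17,17,36),(17,-17,36),(-17,17,40),(-17,-17,40))],'handle top',pt((0,0,100)),[pt((a,b,100)) for a in(-8,8) for b in(-8,8)],'prong ends',pt((8.5,0,0)),pt((-8.5,0,0)))
g=d['color'][248:268,336:352].astype(int).sum(2)//3
print(g)
```

```text
[614.86300585  93.94613637 181.29597688]
brass [335 238  18  12 118] [344.1779661  244.66101695]
blue [340 217  10  27 203] [344.36945813 228.61083744]
flange [array([352.7, 250. ]), array([334.2, 248.5]), array([354. , 234.8]), array([335.8, 233.4])] handle top [345.2 218.2] [array([341. , 214.6]), array([350. , 215.3]), array([340.3, 221.1]), array([349.4, 221.7])] prong ends [343.2 258.4] [343.9 251.6]
[[114 111 112 106 104 105 107 110 111 112 114 112 116 117 118 115]
 [115 117 113 109 103 102 109 107 104 108 107 110 110 113 116 114]
 [125 126 125 124 120 116 116 115 111 111 112 114 114 120 134 125]
 [129 129 130 128 129 126 122 116 116 122 128 126 123 132 153 141]
 [133 125 129 130 128 125 115 104 107 119 126 129 126 136 159 153]
 [128 129 129 130 128 125 113 102 108 118 128 128 128 135 163 166]
 [129 129 129 128 130 128 115 103 111 123 129 129 124 127 139 146]
 [130 128 129 130 126 126 115 103 114 124 131 129 122 117 115 113]
 [130 128 127 130 130 128 116 101 110 122 128 127 127 136 144 148]
 [130 131 128 127 132 126 115 102 110 120 128 127 133 156 182 188]
 [128 129 129 128 129 126 114 103 113 125 128 126 133 154 184 196]
 [131 126 129 127 129 124 114 105 116 128 129 128 132 166 190 198]
 [129 129 129 129 127 126 122 117 125 128 129 125 135 169 194 198]
 [129 128 129 129 130 129 129 126 127 128 129 126 135 168 195 197]
 [129 129 128 129 129 128 129 129 127 129 128 127 134 168 194 198]
 [128 130 129 129 129 128 129 129 129 129 130 128 129 155 186 197]
 [127 129 129 128 129 128 129 130 129 127 127 127 126 138 171 195]
 [129 127 129 129 128 129 129 129 130 129 130 127 126 136 170 194]
 [129 129 128 130 127 128 129 130 130 129 129 127 130 150 180 196]
 [129 129 130 128 128 128 127 129 127 131 128 127 133 168 194 197]]
```

Request:
move_arm --targets "-1 0 0 2 0 0 0;-1 0 0 2 0 0 0;-1 0 0 2 0 0 0;-1 0 0 0 0 0 0;-1 0 0 0 0 0 0"

```text
clock: 4.73
eef_pos: [614.5, 94.6, 121.1]
tool_rot: [3.141, 0.002, 0.019]
force: [0.7, -1.0, -0.4]
width: 15.0
gripper_force: 58.7
```

Run:
```python
from h import *
go(614.6,96.2,100,1.1)
s=read_state()
d=grab('scene','scene3');p=np.array(s['eef_pos']);u=proj(d,p-[0,0,61])
print('tip',u,'spot',proj(d,(614.6,96.2,38)),'shaft',proj(d,(614.6,96.2,46)))
im=cv2.imread('pics/scene3.png');x,y=int(u[0])-40,int(u[1])-40
print(x,y);cv2.imwrite('pics/above3.png',cv2.resize(im[y:y+60,x:x+80],(800,600),interpolation=cv2.INTER_CUBIC))
go(614.6,96.2,100,1.1)
```

```text
t 4.73 pos [614.5  94.6 121.1] rpy [1.7996e+02 1.4000e-01 1.0800e+00] w 15.0 F [ 0.74 -0.98 -0.4 ] tau [ 0.01 -0.05  0.03]
  shift [ 0.01 -0.16  2.11] turn [ 0.04  0.14 -0.02]
tip [343.05806798 274.80969439] spot [343.55246222 281.84843695] shaft [343.66675892 279.36429433]
303 234
t 4.78 pos [615.7  94.9 122.3] rpy [ 1.7999e+02 -2.0000e-02  1.1000e+00] w 14.9 F [ 0.48  1.07 -0.66] tau [ 0.   -0.04 -0.03]
  shift [-0.1  -0.13  2.23] turn [ 0.01 -0.02 -0.  ]
```

View pics/above3.png

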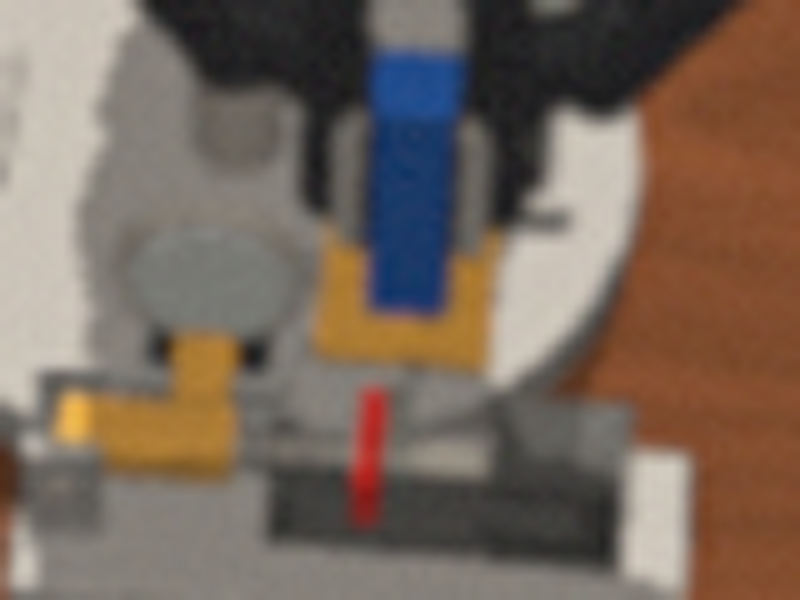

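The crop shows the collar at scene (339.5,279.5), free shaft to the keeper edge at about col 352 (~23 mm), and the fork hanging above the gap near col 343. I shift 1.5 mm towards +y and go down gently.

Request:
move_arm --targets "-1 -0.05 -0.15 0 0 0 0;-1 0 0 0.4 0 0 0;-1 0 0 0.4 0 0 0;-1 0 0 0 0 0 0"

```text
clock: 5.12
eef_pos: [614.6, 97.3, 113.5]
tool_rot: [-3.142, 0.0, 0.021]
force: [0.4, -0.8, -0.3]
width: 15.1
gripper_force: 58.7
```

Request:
move_arm --targets "-1 0 0 0.3 0 0 0;-1 0 0 0.3 0 0 0;-1 0 0 0 0 0 0"

```text
clock: 5.37
eef_pos: [614.5, 97.2, 107.1]
tool_rot: [3.141, 0.001, 0.02]
force: [-0.3, -0.4, -1.0]
width: 15.4
gripper_force: 58.7
```

Request:
move_arm --targets "-1 0 0 0.3 0 0 0;-1 0 0 0.3 0 0 0;-1 0 0 0 0 0 0;-1 0 0 0 0 0 0"

```text
clock: 5.7
eef_pos: [614.7, 97.2, 101.4]
tool_rot: [3.141, 0.001, 0.02]
force: [0.8, -0.8, -0.1]
width: 15.5
gripper_force: 58.7
```

Run:
```python
from h import *
go(614.6,96.2,100,1.1)
s=read_state()
d=grab('scene','scene4');go(614.6,96.2,100,1.1)
```

```text
t 5.7 pos [614.7  97.2 101.4] rpy [1.7999e+02 3.0000e-02 1.1700e+00] w 15.5 F [ 0.78 -0.75 -0.1 ] tau [0.01 0.01 0.05]
  shift [-0.01  0.1   0.14] turn [0.01 0.03 0.07]
t 5.75 pos [614.8  97.2 101.6] rpy [1.80e+02 1.00e-02 1.16e+00] w 15.3 F [-0.22  0.18 -1.7 ] tau [-0.03 -0.04 -0.01]
  shift [-0.02  0.1   0.16] turn [0.   0.01 0.06]
```

Request:
move_arm --targets "-1 0 0.15 0.2 0 0 0;-1 0 0.15 0 0 0 0;-1 0 0.1 0 0 0 0;-1 0 0 0 0 0 0"

```text
clock: 6.08
eef_pos: [615.0, 92.9, 99.7]
tool_rot: [3.142, 0.0, 0.02]
force: [-0.2, 0.2, -0.5]
width: 14.9
gripper_force: 58.7
```

Request:
move_arm --targets "-1 0 0.1 0 0 0 0;-1 0 0.1 0 0 0 0;-1 0 0 0 0 0 0"

```text
clock: 6.33
eef_pos: [615.0, 92.5, 99.8]
tool_rot: [-3.14, -0.0, 0.021]
force: [0.4, 3.3, -0.9]
width: 15.2
gripper_force: 58.6
```

Request:
move_arm --targets "-1 0 0.1 0 0 0 0;-1 0 0.1 0 0 0 0;-1 0 0 0 0 0 0"

```text
clock: 6.58
eef_pos: [615.0, 90.0, 99.8]
tool_rot: [-3.141, -0.0, 0.021]
force: [-0.6, 5.0, -1.7]
width: 15.2
gripper_force: 58.6
```

Request:
move_arm --targets "-1 0 0.1 0 0 0 0;-1 0 0.1 0 0 0 0;-1 0 0 0 0 0 0"

```text
clock: 6.83
eef_pos: [615.1, 87.4, 99.8]
tool_rot: [-3.141, -0.0, 0.02]
force: [0.3, 5.1, -1.4]
width: 15.3
gripper_force: 58.7
```

Request:
move_arm --targets "-1 0 0.1 0 0 0 0;-1 0 0 0 0 0 0;-1 0 0 0 0 0 0"

```text
clock: 7.08
eef_pos: [615.1, 86.4, 99.8]
tool_rot: [-3.141, -0.0, 0.02]
force: [-0.5, 5.0, -0.5]
width: 15.3
gripper_force: 58.7
```

Request:
move_arm --targets "-1 0 0.1 0 0 0 0;-1 0 0 0 0 0 0;-1 0 0 0 0 0 0"

```text
clock: 7.33
eef_pos: [615.2, 85.4, 99.8]
tool_rot: [-3.141, -0.0, 0.02]
force: [0.2, 5.0, 0.1]
width: 15.2
gripper_force: 58.7
```

Request:
move_arm --targets "-1 0 0.1 0 0 0 0;-1 0 0 0 0 0 0;-1 0 0 0 0 0 0"

```text
clock: 7.58
eef_pos: [615.2, 84.4, 99.8]
tool_rot: [-3.141, -0.0, 0.02]
force: [-1.1, 4.8, 0.4]
width: 14.9
gripper_force: 58.7
```

Request:
move_arm --targets "-1 0 0.1 0 0 0 0;-1 0 0 0 0 0 0;-1 0 0 0 0 0 0"

```text
clock: 7.83
eef_pos: [615.2, 83.5, 99.8]
tool_rot: [-3.141, -0.0, 0.02]
force: [-0.4, 5.1, -0.6]
width: 15.1
gripper_force: 58.8
```

Request:
move_arm --targets "-1 0 0.1 0 0 0 0;-1 0 0 0 0 0 0;-1 0 0 0 0 0 0"

```text
clock: 8.08
eef_pos: [615.2, 82.5, 99.9]
tool_rot: [-3.141, -0.0, 0.02]
force: [0.2, 6.1, 0.7]
width: 15.2
gripper_force: 58.8
```

Request:
move_arm --targets "-1 0 0.1 0 0 0 0;-1 0 0 0 0 0 0;-1 0 0 0 0 0 0"

```text
clock: 8.33
eef_pos: [615.3, 81.6, 100.0]
tool_rot: [-3.141, -0.0, 0.02]
force: [-0.5, 5.5, 1.7]
width: 15.3
gripper_force: 58.9
```

Request:
move_arm --targets "-1 0 0.1 0 0 0 0;-1 0 0 0 0 0 0;-1 0 0 0 0 0 0"

```text
clock: 8.58
eef_pos: [615.3, 80.7, 100.0]
tool_rot: [-3.141, -0.0, 0.021]
force: [-0.7, 5.9, 1.9]
width: 15.4
gripper_force: 58.9
```

Request:
move_arm --targets "-1 0 0.1 0 0 0 0;-1 0 0 0 0 0 0;-1 0 0 0 0 0 0"

```text
clock: 8.83
eef_pos: [615.3, 79.9, 100.0]
tool_rot: [-3.141, -0.0, 0.021]
force: [-1.5, 5.0, 1.8]
width: 15.5
gripper_force: 58.9
```

Request:
move_arm --targets "-1 0 0.1 0 0 0 0;-1 0 0 0 0 0 0;-1 0 0 0 0 0 0"

```text
clock: 9.08
eef_pos: [615.3, 79.7, 100.1]
tool_rot: [-3.14, -0.0, 0.021]
force: [-0.8, 7.5, 0.8]
width: 14.9
gripper_force: 59.3
```

Request:
move_arm --targets "-1 0 0.1 0 0 0 0;-1 0 0 0 0 0 0;-1 0 0 0 0 0 0"

```text
clock: 9.33
eef_pos: [615.3, 79.5, 100.0]
tool_rot: [-3.139, -0.0, 0.021]
force: [-0.5, 7.7, 0.8]
width: 15.2
gripper_force: 59.3
```

Run:
```python
from h import *
go(614.6,96.2,100,1.1)
d=grab('scene','scene5');go(614.6,96.2,100,1.1)
im=cv2.imread('pics/scene5.png');cv2.imwrite('pics/press.png',cv2.resize(im[235:295,300:380],(800,600),interpolation=cv2.INTER_CUBIC))
```

```text
t 9.33 pos [615.3  79.5 100. ] rpy [-1.7984e+02 -2.0000e-02  1.2200e+00] w 15.2 F [-0.45  7.69  0.84] tau [ 2.22  0.19 -0.1 ]
  shift [-0.03 -1.67  0.01] turn [-0.16 -0.02  0.12]
t 9.38 pos [615.3  79.6 100. ] rpy [-1.7984e+02 -2.0000e-02  1.2300e+00] w 15.3 F [-0.81  8.11  0.73] tau [ 2.29  0.15 -0.01]
  shift [-0.03 -1.66  0.01] turn [-0.16 -0.02  0.13]
```

View pics/press.png

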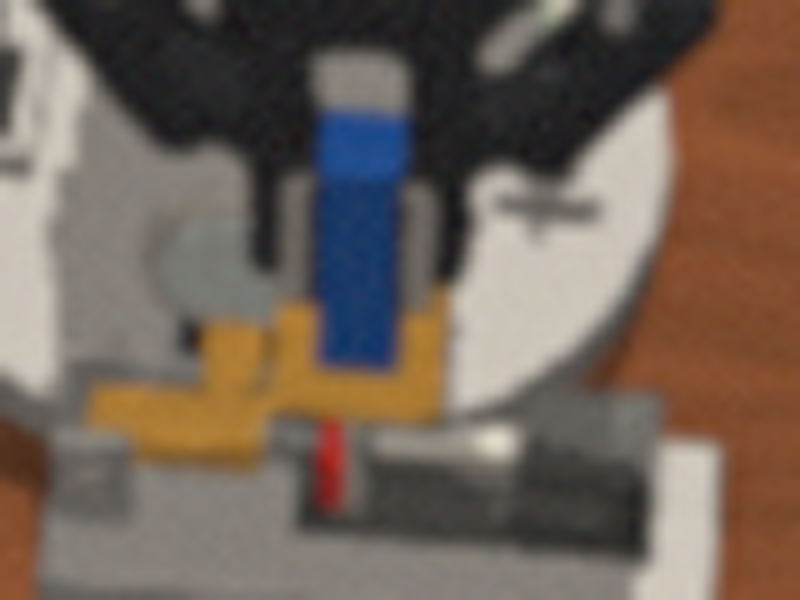

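The crop shows the collar moved to scene (333,282) with the fork bearing on it. Travel has stalled and force has jumped from 5 to 8 N. One more small step to confirm the stop, then lift.

Request:
move_arm --targets "-1 0 0.1 0 0 0 0;-1 0 0 0 0 0 0;-1 0 0 0 0 0 0"

```text
clock: 9.63
eef_pos: [615.3, 79.4, 100.1]
tool_rot: [-3.138, -0.0, 0.022]
force: [-0.7, 9.3, -0.1]
width: 15.5
gripper_force: 59.4
```

Request:
move_arm --targets "-1 0 0 -0.2 0 0 0;-1 0 0 -0.2 0 0 0;-1 0 0 0 0 0 0"

```text
clock: 9.88
eef_pos: [615.4, 78.0, 104.2]
tool_rot: [-3.14, -0.0, 0.021]
force: [-0.7, 5.6, 0.8]
width: 15.2
gripper_force: 59.3
```

Request:
move_arm --targets "-1 0 0 -0.25 0 0 0;-1 0 0 -0.25 0 0 0;-1 0 0 0 0 0 0"

```text
clock: 10.13
eef_pos: [615.4, 77.3, 109.3]
tool_rot: [-3.14, -0.0, 0.021]
force: [-0.7, 5.8, 2.5]
width: 15.0
gripper_force: 59.4
```

Request:
move_arm --targets "-1 0 0 -0.25 0 0 0;-1 0 0 -0.25 0 0 0;-1 0 0 0 0 0 0"

```text
clock: 10.38
eef_pos: [615.5, 76.9, 114.4]
tool_rot: [-3.141, -0.001, 0.021]
force: [-0.7, 6.1, 1.2]
width: 15.5
gripper_force: 59.3
```

Run:
```python
from h import *
d=grab('scene','scene6');go(614.6,96.2,100,1.1)
h=cv2.cvtColor(d['color'],cv2.COLOR_RGB2HSV)[235:300,315:360].astype(int)
k=((h[...,0]<8)|(h[...,0]>172))&(h[...,1]>130)&(h[...,2]>120);ys,xs=np.nonzero(k);print(len(xs),xs.mean()+315,ys.mean()+235,ys.min()+235,ys.max()+235)
h=cv2.cvtColor(cv2.cvtColor(cv2.imread('pics/scene5.png'),cv2.COLOR_BGR2RGB),cv2.COLOR_RGB2HSV)[235:300,315:360].astype(int)
k=((h[...,0]<8)|(h[...,0]>172))&(h[...,1]>130)&(h[...,2]>120);ys,xs=np.nonzero(k);print(len(xs),xs.mean()+315,ys.mean()+235,ys.min()+235,ys.max()+235)
```

```text
t 10.43 pos [615.6  76.9 114.4] rpy [-1.7995e+02 -5.0000e-02  1.1800e+00] w 15.0 F [-0.37  5.1   1.72] tau [1.51 0.17 0.02]
  shift [-0.06 -1.93  1.44] turn [-0.05 -0.05  0.08]
21 330.23809523809524 276.14285714285717 273 280
15 332.53333333333336 280.26666666666665 277 284
```

Request:
move_arm --targets "-1 0 0 -0.3 0 0 0;-1 0 0 -0.3 0 0 0;-1 0 0 -0.3 0 0 0;-1 0 0 -0.3 0 0 0;-1 0 0 0 0 0 0"

```text
clock: 10.85
eef_pos: [615.9, 75.9, 126.6]
tool_rot: [3.141, -0.002, 0.02]
force: [-0.0, 4.0, 2.2]
width: 15.2
gripper_force: 59.4
```

Run:
```python
from h import *
d=grab('scene','scene7');go(614.6,96.2,100,1.1)
im=cv2.imread('pics/scene7.png');cv2.imwrite('pics/lifted.png',cv2.resize(im[225:285,300:380],(800,600),interpolation=cv2.INTER_CUBIC))
```

```text
t 10.9 pos [615.9  75.8 126.4] rpy [ 1.7998e+02 -9.0000e-02  1.1500e+00] w 15.4 F [-0.11  3.14  2.52] tau [ 1.07 -0.05 -0.  ]
  shift [-0.09 -2.04  2.64] turn [ 0.02 -0.09  0.05]
```

View pics/lifted.png

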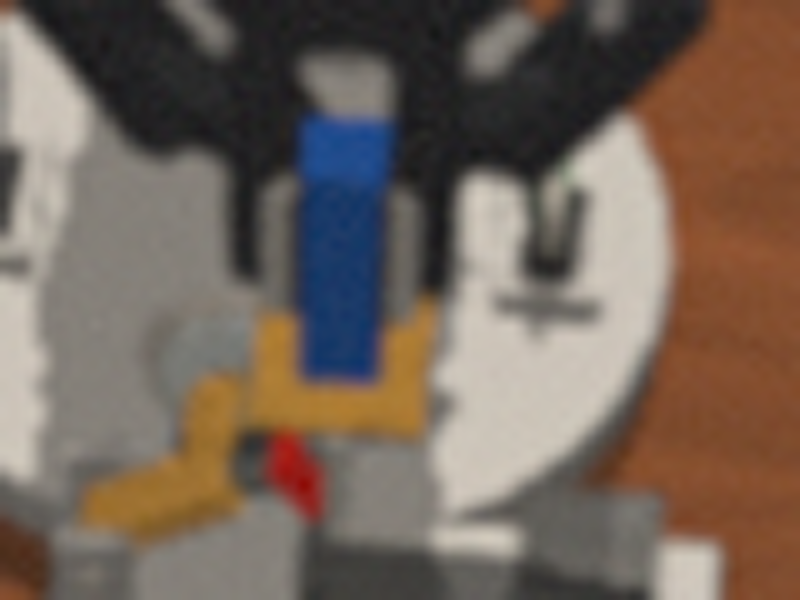

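The crop shows the strap raised about 27° with the collar tilted, clear of the keeper and under the flange. I ease off towards +y while rising.

Request:
move_arm --targets "-1 0 -0.2 -0.2 0 0 0;-1 0 -0.2 -0.2 0 0 0;-1 0 -0.2 -0.2 0 0 0;-1 0 -0.2 -0.2 0 0 0;-1 0 -0.2 -0.2 0 0 0"

```text
clock: 11.32
eef_pos: [615.0, 85.1, 135.7]
tool_rot: [3.14, 0.0, 0.02]
force: [-0.2, -0.8, -0.6]
width: 15.3
gripper_force: 59.1
```

Request:
move_arm --targets "-1 0 -0.2 -0.3 0 0 0;-1 0 -0.2 -0.3 0 0 0;-1 0 -0.2 -0.3 0 0 0;-1 0 -0.2 -0.3 0 0 0;-1 0 -0.2 -0.3 0 0 0"

```text
clock: 11.73
eef_pos: [614.7, 96.2, 151.0]
tool_rot: [3.141, 0.0, 0.02]
force: [0.8, 0.2, -1.0]
width: 15.0
gripper_force: 59.1
```

Request:
move_arm --targets "-1 0 -0.1 -0.5 0 0 0;-1 0 -0.1 -0.5 0 0 0;-1 0 -0.1 -0.5 0 0 0;-1 0 -0.1 -0.5 0 0 0;-1 0 -0.1 -0.5 0 0 0"

```text
clock: 12.15
eef_pos: [614.8, 101.4, 176.4]
tool_rot: [-3.141, -0.0, 0.02]
force: [0.1, -0.2, -0.9]
width: 15.4
gripper_force: 59.1
```

Run:
```python
from h import *
d=grab('scene','scene8');go(614.6,96.2,100,1.1)
im=cv2.imread('pics/scene8.png');cv2.imwrite('pics/open.png',cv2.resize(im[200:290,290:390],(700,630)[:2] if 0 else (660,594),interpolation=cv2.INTER_CUBIC))
```

```text
t 12.2 pos [615.5 101.8 177.4] rpy [-1.7996e+02 -1.2000e-01  1.1800e+00] w 15.5 F [ 0.94 -0.43 -0.63] tau [-0.04  0.01 -0.02]
  shift [-0.12  0.56  7.74] turn [-0.04 -0.12  0.08]
```

View pics/open.png

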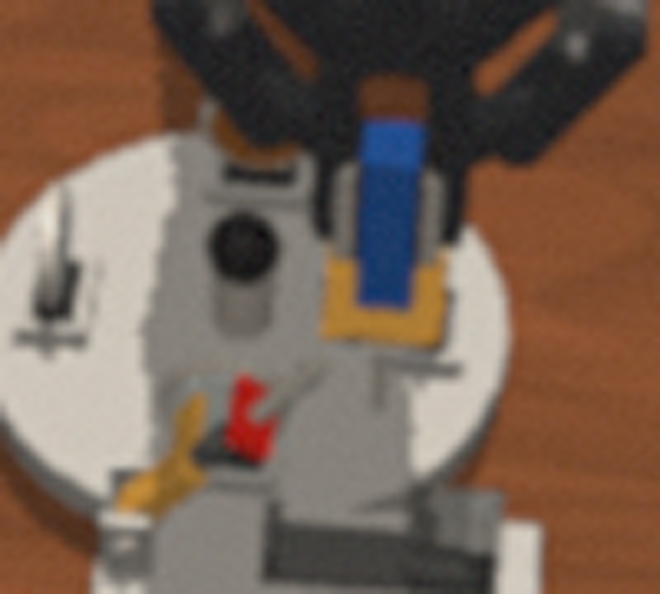

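The fork is free of the shaft, and the strap is part-way open and swinging. I retreat towards the robot and up, then look again.

Request:
move_arm --targets "-1 -1.5 0 -1.5 0 0 0;-1 -2.5 0 -1.5 0 0 0;-1 -2.5 0 -1 0 0 0;-1 -2.5 0 -1 0 0 0;-1 -1.5 0 0 0 0 0"

```text
clock: 12.62
eef_pos: [508.1, 99.1, 227.5]
tool_rot: [-3.141, -0.001, 0.02]
force: [-0.4, -0.1, -0.8]
width: 15.1
gripper_force: 59.1
```

Request:
move_arm --targets "-1 0 0 0 0 0 0;-1 0 0 0 0 0 0"

```text
clock: 12.78
eef_pos: [509.9, 99.3, 226.3]
tool_rot: [-3.141, -0.001, 0.021]
force: [0.3, 0.6, -0.2]
width: 14.9
gripper_force: 59.1
```

Run:
```python
from h import *
s=read_state();rows(427.7,-283.8,174,26.5,14);go(428,-283.8,174,26.5)
e=grab('scene','scene9');d=grab('top','top9')
def red(d,x0,x1,y0,y1):
    h=cv2.cvtColor(d['color'],cv2.COLOR_RGB2HSV)[y0:y1,x0:x1].astype(int)
    k=((h[...,0]<8)|(h[...,0]>172))&(h[...,1]>90)&(h[...,2]>110);k=cv2.connectedComponentsWithStats(k.astype(np.uint8))
    i=1+k[2][1:,4].argmax();print(k[2][i]);return k[3][i]+[x0,y0]
a=red(e,300,360,230,300);b=red(d,270,330,180,215);p=tri(d,b,e,a);print(a,b,p)
# hinge at 60 mm towards -y of the latched collar
print('angle',np.arctan2(p[0][2]-46,p[0][1]-27.2))
```

```text
[-0.64  2.72  0.37] [-0.73  2.7   0.37] [-0.81  2.68  0.37] [-0.9   2.65  0.37] [-0.98  2.62  0.37] [-1.06  2.59  0.37] [-1.15  2.55  0.37] [-1.23  2.52  0.37] [-1.3   2.48  0.37] [-1.38  2.43  0.37] [-1.46  2.39  0.37] [-1.53  2.34  0.37] [-1.61  2.29  0.37] [-1.68  2.24  0.37] turn/row [-0.    0.   -1.81]
t 12.78 pos [509.9  99.3 226.3] rpy [-1.7997e+02 -7.0000e-02  1.1900e+00] w 14.9 F [ 0.34  0.61 -0.25] tau [-0.02 -0.09  0.03]
  shift [-8.99 38.13  5.2 ] turn [-1.000e-02 -8.000e-02 -2.531e+01]
[16 24  8 12 69]
[38  9  8 14 94]
[319.53623188 260.11594203] [311.69148936 195.78723404] (array([616.77471531,  46.9129667 , 100.95449968]), np.float64(2.791578457587467))
angle 1.2263793735663129
```

The strap is open at about 1.23 rad. Returning to the stand.

Request:
move_arm --targets "-1 -0.64 2.72 0.1 0 0 -1.81;-1 -0.73 2.7 0.2 0 0 -1.81;-1 -0.81 2.68 0.3 0 0 -1.81;-1 -0.9 2.65 0.4 0 0 -1.81;-1 -0.98 2.62 0.4 0 0 -1.81"

```text
clock: 13.3
eef_pos: [481.4, -39.2, 211.3]
tool_rot: [3.141, -0.001, 0.18]
force: [0.3, 0.2, -1.2]
width: 15.3
gripper_force: 59.0
```

Request:
move_arm --targets "-1 -1.06 2.59 0.4 0 0 -1.81;-1 -1.15 2.55 0.4 0 0 -1.81;-1 -1.23 2.52 0.4 0 0 -1.81;-1 -1.3 2.48 0.4 0 0 -1.81;-1 -1.38 2.43 0.4 0 0 -1.81"

```text
clock: 13.72
eef_pos: [451.7, -176.5, 191.1]
tool_rot: [3.141, -0.0, 0.337]
force: [0.5, -0.6, -0.8]
width: 15.5
gripper_force: 59.0
```

Request:
move_arm --targets "-1 -1.46 2.39 0.4 0 0 -1.81;-1 -1.53 2.34 0.4 0 0 -1.81;-1 -1.61 2.29 0.4 0 0 -1.81;-1 -1.68 2.24 0.4 0 0 -1.81;-1 0 0 0 0 0 0"

```text
clock: 14.13
eef_pos: [425.8, -291.7, 174.7]
tool_rot: [3.138, 0.003, 0.455]
force: [-0.8, -1.0, -0.8]
width: 15.5
gripper_force: 59.1
```

Request:
move_arm --targets "-1 0 0 0 0 0 0;-1 0 0 0 0 0 0;-1 0 0 0 0 0 0"

```text
clock: 14.38
eef_pos: [428.2, -283.0, 175.5]
tool_rot: [-3.141, -0.0, 0.464]
force: [-0.0, 0.4, -0.9]
width: 14.9
gripper_force: 59.1
```

Run:
```python
from h import *
s=read_state();go(428,-283.9,174,26.5)
d=cams.get_image('scene');go(428,-283.9,115,26.5)
p=np.array(s['eef_pos']);u=proj(d,p-[0,0,23]).astype(int);h=cv2.cvtColor(d['color'],cv2.COLOR_RGB2HSV)
R=Ro.from_euler('z',s['tool_rot'][2]);x0,y0=u[0]-20,u[1]-25
for nm,lo,hi in(('brass',(12,150,90),(30,255,255)),('blue',(105,150,60),(125,255,255))):
    m=cv2.inRange(h[y0:y0+50,x0:x0+40].copy(),lo,hi);k,l,st,ce=cv2.connectedComponentsWithStats(m);i=1+st[1:,4].argmax();print(nm,st[i]+[x0,y0,0,0,0],ce[i]+[x0,y0])
print('pred flange',[proj(d,p+R.apply(v)-[0,0,61]).round(1) for v in((17,17,36),(17,-17,36),(-17,17,40),(-17,-17,40),(0,0,38),(8,0,70))])
```

```text
t 14.38 pos [ 428.2 -283.   175.5] rpy [-1.7996e+02 -2.0000e-02  2.6580e+01] w 14.9 F [-0.   0.4 -0.9] tau [-0.01  0.02 -0.04]
  shift [-0.06  0.07  0.15] turn [-0.04 -0.02  0.08]
t 14.43 pos [ 428.3 -282.8  175.6] rpy [-1.7998e+02 -3.0000e-02  2.6610e+01] w 15.0 F [ 0.62  0.5  -0.72] tau [0.03 0.01 0.01]
  shift [-0.07  0.09  6.06] turn [-0.02 -0.03  0.11]
brass [164 156  21  16 154] [174.31818182 163.90909091]
blue [165 138  12  25 168] [171.0297619  149.35714286]
pred flange [array([184.3, 166.1]), array([168.1, 169.7]), array([180.9, 154.8]), array([165. , 158.2]), array([174.6, 162.2]), array([172.4, 152.6])]
```

Request:
move_arm --targets "-1 -0.06 0.08 1.5 0 0 0;-1 0 0 2.5 0 0 0;-1 0 0 1.8 0 0 0;-1 0 0 0.6 0 0 0;-1 0 0 0 0 0 0"

```text
clock: 14.85
eef_pos: [427.0, -283.5, 110.6]
tool_rot: [-3.139, 0.001, 0.464]
force: [0.3, 0.4, -0.2]
width: 15.2
gripper_force: 59.1
```

Request:
move_arm --targets "-1 0 0 0 0 0 0;-1 0 0 0.4 0 0 0;-1 0 0 0.4 0 0 0;-1 0 0 0.4 0 0 0;-1 0 0 0 0 0 0"

```text
clock: 15.27
eef_pos: [427.1, -284.7, 99.4]
tool_rot: [-3.141, 0.0, 0.463]
force: [-0.3, -0.2, -1.8]
width: 14.9
gripper_force: 59.1
```

Request:
move_arm --targets "-1 0.1 0 0.5 0 0 0;-1 0 0 0.5 0 0 0;-1 0 0 0.5 0 0 0;-1 0 0 0.5 0 0 0;-1 0 0 0 0 0 0"

```text
clock: 15.68
eef_pos: [427.6, -284.1, 78.6]
tool_rot: [-3.14, 0.001, 0.463]
force: [-0.4, -0.0, -0.9]
width: 15.1
gripper_force: 59.1
```

Request:
move_arm --targets "-1 0 0 0.4 0 0 0;-1 0 0 0.4 0 0 0;-1 0 0 0.3 0 0 0;-1 0 0 0 0 0 0;-1 0 0 0 0 0 0"

```text
clock: 16.1
eef_pos: [428.1, -284.4, 68.5]
tool_rot: [-3.141, 0.0, 0.463]
force: [0.6, -0.2, -0.2]
width: 15.1
gripper_force: 59.1
```

Request:
move_arm --targets "-1 0 0 0.15 0 0 0;-1 0 0 0.15 0 0 0;-1 0 0 0 0 0 0"

```text
clock: 16.35
eef_pos: [428.1, -284.4, 65.6]
tool_rot: [-3.141, 0.0, 0.463]
force: [-0.6, -1.0, -1.7]
width: 15.3
gripper_force: 59.1
```

Request:
move_arm --targets "-1 0 0 0.1 0 0 0;-1 0 0 0 0 0 0;-1 0 0 0 0 0 0"

```text
clock: 16.6
eef_pos: [428.3, -284.5, 65.1]
tool_rot: [3.141, -0.0, 0.463]
force: [-1.8, 1.1, 4.2]
width: 15.3
gripper_force: 59.6
```

Contact with the stand at z = 65.1, the same height as the grasp, so the tool is home. Releasing and retreating upward.

Request:
move_arm --targets "0.3 0 0 0 0 0 0;0.3 0 0 0 0 0 0;0.3 0 0 0 0 0 0;0.3 0 0 0 0 0 0;0.3 0 0 0 0 0 0"

```text
clock: 17.02
eef_pos: [428.2, -284.4, 64.6]
tool_rot: [-3.142, -0.0, 0.463]
force: [-0.3, -0.6, 0.4]
width: 55.5
gripper_force: 0.0
```

Request:
move_arm --targets "0.3 0 0 -1 0 0 0;0.3 0 0 -3 0 0 0;0.3 0 0 -3.5 0 0 0;0.3 0 0 -3.5 0 0 0;0.3 0 0 -3 0 0 0"

```text
clock: 17.43
eef_pos: [428.3, -284.6, 207.5]
tool_rot: [3.14, -0.001, 0.462]
force: [0.3, 0.2, -0.4]
width: 55.5
gripper_force: 0.0
```

Request:
move_arm --targets "0.3 -3 2 0 0 0 0;0.3 -3 2 0 0 0 0;0.3 -3 2 0 0 0 0;0.3 0 0 0 0 0 0;0.3 0 0 0 0 0 0"

```text
clock: 17.85
eef_pos: [372.6, -380.5, 205.4]
tool_rot: [3.14, 0.001, 0.457]
force: [1.2, 1.1, 0.6]
width: 55.2
gripper_force: 0.0
```

Run:
```python
from h import *
go(428,-283.9,174,26.5)
o=[]
for n,P,Q in(('scene',(428,-284,70),(590,60,60)),('top',(428,-284,70),(590,60,60))):
    d=grab(n,n+'10');im=cv2.imread(f'pics/{n}10.png');r=[]
    for p in(P,Q):
        u=proj(d,p).astype(int);r.append(cv2.resize(im[u[1]-45:u[1]+45,u[0]-60:u[0]+60],(400,300),interpolation=cv2.INTER_CUBIC))
    o.append(np.hstack(r))
cv2.imwrite('pics/end.png',np.vstack(o))
```

```text
t 17.85 pos [ 372.6 -380.5  205.4] rpy [1.7994e+02 4.0000e-02 2.6190e+01] w 55.2 F [1.2  1.08 0.63] tau [ 0.06 -0.02  0.06]
  shift [ 9.24 -6.23  3.13] turn [ 0.06  0.04 -0.31]
```

View pics/end.png

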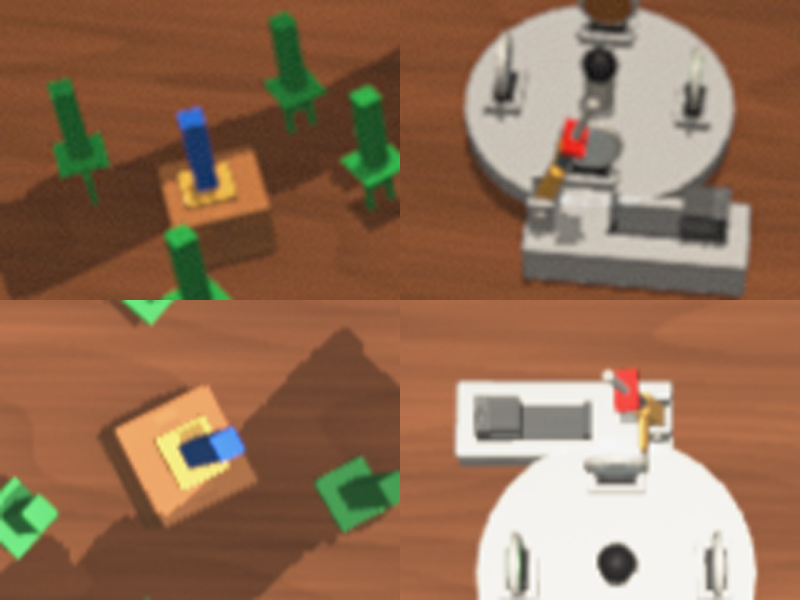

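The crops show the tool upright with its flange flat on the stand, the strap open, the lenses in place and the gripper clear. Handing in.

```bash
python3 -c "
from h import *
print(order.finish_job())"
```

```text
the job is handed in; nothing more can be done
None
```

The strap sprang open with the fork alone (about 1.23 rad measured, wrist force about 9 N at the stop), the tool is back home in its stand and released, and the job was handed in at about 18 s; the hand-in returned no verdict.

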